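Uncover the duct-fan dial and hold it at full boost

TASK

Somebody left the green tumbler upside down over the dial of the duct-fan controller: lift it off and stand it, still mouth down, flat in the blue tray. Then turn the spring-return dial clockwise past its first two notches to the third, where its white pointer stands at the orange mark, keep it steadily there for at least two seconds, and finish while still holding it there with the fingers, because it springs back when let go. Leave the bottle, the tin and the carton where they are.

Things in the scene. Friction and masses are not known exactly. Their poses are not given: they have to be found in the camera images.
- console: Duct-fan controller, fixed: grey box 200 (x) x 180 (y) x 60 mm high, white face on top; origin at the centre of its underside, on the dial axis. Flat marks around the dial, 40 to 62 mm from the axis, at these pointer angles from the box's x axis (anticlockwise from above, rad): black rest +0.6, blue first +0.2, blue second -0.2, larger orange third -0.6. Other details rise under 5 mm.
- handle: Dial handle: upright black bar 46 mm long (x), 12 mm thick (y), 26 mm high, on the dial's black disc (50 mm diameter, 10 mm thick, on the box's top). Origin on the dial's axis at the bar's foot, 70 mm above the counter; the bar spans z 0 to 26 mm. Its x axis points to the end with the white pointer line; it turns with the dial. At rest x is at +0.6 rad in the console's frame.
- dial (a joint): Dial angle (rad), 0 at rest, growing clockwise seen from above. Notches at 0.4, 0.8 and 1.2 (third, orange mark); end stop at 1.55. A spring drives it back to 0 from everywhere: 0.07 N m at rest, 0.13 N m at the third notch; the notches add a ripple of 0.03 N m either way and do not hold the dial. A firm pinch on the bar (40 N or more) turns and holds it.
- tumbler: Green plastic tumbler, 90 mm high, about 60 g, standing mouth down on the controller's top over the dial, centred within a few mm. Origin at the centre of the mouth, its lower end (60 mm above the counter at first); z points up to the closed end. Outside diameter 68 mm at the mouth, 59 mm 65 mm up, 55 mm at the closed top; wall 3 mm. It must rise over 40 mm straight up to clear the dial.
- tray: Blue plastic tray, fixed, open on top, 200 (x) x 180 (y) x 25 mm high, walls and floor 4 mm; origin at the centre of its underside, inner floor 4 mm above the counter. It lies beside the controller, to its left or right.
- bottle: Bystander: white detergent bottle with a blue cap, diameter 70 mm, 190 mm high, standing; origin at the centre of its underside.
- tin: Bystander: small paint tin, diameter 80 mm, 85 mm high, standing; origin at the centre of its underside.
- carton: Bystander: orange carton with a white band, 75 x 125 x 55 mm high, lying flat; origin at the centre of its underside.
Things that resemble listed ones, but are neither listed nor needed, are in the scene too. Of the things that look like the tumbler, the smallest one is meant.

How it is judged (in metres and radians):
On the way, in this order (a step that is already met when the one before it is completed fails the run):
1. the tumbler stands mouth down, flat in the blue tray, let go, and the dial is still at rest (z of tumbler in the frame of tray between -0.002 and 0.012 m and x of tumbler in the frame of tray between -0.08 and 0.08 m and y of tumbler in the frame of tray between -0.07 and 0.07 m and angle between tumbler's own z axis and vertical below 0.15 rad and linear speed of tumbler below 0.03 m/s and contact force between tumbler and the arm below 0.05 N and contact force between tumbler and the fingers below 0.05 N and value of joint dial below 0.15 rad), for 0.2 s.
2. the fingers hold the dial at its third notch for two seconds (value of joint dial between 1.05 and 1.35 rad and contact force between handle and the fingers above 0.8 N), for 2 s.
At the end, for the whole second after the job is handed in: The fingers still hold the dial's handle (contact above 0.8 N, nothing loose touching it) at the third notch, joint dial between 1.05 and 1.35 rad and still, and the tumbler stands mouth down and free, flat on the floor of the blue tray (tilt under 0.15 rad) (all of step 2 and velocity of joint dial between -0.1 and 0.1 rad/s and contact force between handle and bottle below 0.05 N and contact force between handle and tin below 0.05 N and contact force between handle and carton below 0.05 N and contact force between handle and tumbler below 0.05 N and z of tumbler in the frame of tray between -0.002 and 0.012 m and x of tumbler in the frame of tray between -0.08 and 0.08 m and y of tumbler in the frame of tray between -0.07 and 0.07 m and angle between tumbler's own z axis and vertical below 0.15 rad and linear speed of tumbler below 0.03 m/s and contact force between tumbler and the arm below 0.05 N and contact force between tumbler and the fingers below 0.05 N); the arm keeps its last pose, push and grip.
It fails at once if a bystander (bottle) is pushed more than 30 mm or tipped (distance of bottle from where it was at the start of the episode above 0.03 m or angle between bottle's own z axis and vertical above 0.3 rad).
It fails at once if a bystander (tin) is pushed more than 30 mm or tipped (distance of tin from where it was at the start of the episode above 0.03 m or angle between tin's own z axis and vertical above 0.3 rad).
It fails at once if a bystander (carton) is pushed more than 30 mm or tipped (distance of carton from where it was at the start of the episode above 0.03 m or angle between carton's own z axis and vertical above 0.3 rad).
It also fails if it takes over 64 s, if anything falls off the work surface, if the arm or the gripper's body presses on something with over 40 N, if the wrist force passes 120 N, or if a joint passes its speed limit or range.

ROBOT

A 6-joint arm with a two-finger parallel gripper is mounted at the origin on the work surface. World frame = base frame: x ahead of the robot, y to its left, z up, the work surface at z = 0. Lengths are in mm, angles in rad, forces in N, time in s.
With the tool pointing down it reaches from about 250 to 800 mm from the base axis. Payload 3.9 kg.
Tool frame: the origin (TCP) lies where the fingers leave the gripper's body, on its centre line; the fingertips stand 73 mm ahead of it and the grasp point (between the pads) lies 54 mm ahead of it (grip_depth is the distance from the TCP to the grasp point, in mm); z points along the fingers, y is the line along which they close (so a half turn about z gives the same grasp; the last joint's range is limited). The gripper opens to 85 mm and grips with 20 to 120 N. Pads are 22 mm wide; open, the fingers measure 114 mm over their backs; the gripper's body (76 mm by 85 mm) begins 54 mm behind the grasp point. The pads swing forward as they close: fully open they stand 13 mm farther back than shut.
Start: joints at [0, 0.26, -0.138, 1.173, 0, 1.571], TCP at [524.991, -0, 303.904] pointing down, gripper open.
Joint ranges: [-2.78, 2.78], [-0.83, 1.72], [-1.28, 1.37], [-1.9, 2.12], [-1.57, 1.48], [-3.14, 3.14]. Speed limits (rad/s): [2.57, 2.57, 3.14, 3.14, 3.14, 3.14].

INTERFACE

Orientations are given as a unit quaternion [w, x, y, z].
In Python, from bench import get_obs, get_image, calibration, finish_job, grip_depth gives the robot as it stands.
- The arm moves only by the shell command python3 -m pendant 'ROWS' [FORCE]. ROWS is JSON, a list of rows, each an object of numbers: "ax", "ay", "az": the turn, a rotation vector about the tool's x, y, z in degrees; "tx", "ty", "tz": the shift along the tool's x, y, z in units of 30 mm (1.0 is 30 mm); "claw": the opening, from 0 (shut) to 1 (fully open). A call has exactly 8 rows; each row is the pose to reach, as a shift and turn from the pose commanded when the call began, along the tool's axes at that moment; what a row does not reach only later rows make up. A row lasts 1/8 s, in which the tool goes at most 62.5 mm and 10.7 degrees, less where a joint would pass 70% of its speed; a pose out of reach is approached as far as the arm can. A call with a gripper value outside its range is refused whole. The fingers move at their own pace and stop on an object; FORCE is the grip in N (left out, the last holds). Time passes only in rows, so rows that repeat a pose let the fingers close, or fill a call up. It gives the time, the measured TCP pose, the force, the opening and the grip force at its end, in the units of the state.
- get_obs(): the state, without advancing time (a new reading comes with each control period).
- get_image(name): name is "scene" or "side" or "wrist"; returns the picture (400x640x3 uint8, red, green, blue); there is no depth.
- calibration(name): a dict with "mtx" (3x3 intrinsics, pixels), "R" (3x3) and "t" (3): a world point X has camera coordinates R X + t; the wrist camera has in their place "mount" (4x4, takes a point from camera to tool coordinates, whose origin is the TCP and whose axes are the flange's). Camera axes: x right, y down, z forward; pixel columns grow to the right and rows downward; lengths in mm; the calibration is good to about 2 mm. A picture is of the moment at which its call begins: read the wrist's pose just before it. calibration takes no time and is no camera call.
- finish_job(): hands the job in; it is judged then, once.
The state is a dict: "time": time; "joint_positions": joint angles; "qd": joint speeds; "joint_torque": joint torques, N m; "tool_pos": TCP position; "eef_rot": TCP orientation; "wrist_force": force on the tool from outside, world axes, zero at the start; "ft_torque": the same for the moment, N m; "gripper_width": finger opening in mm; "grip_force": force on a finger pad.
Only numpy, scipy, OpenCV 4.12 (cv2) and the standard library are available. Lean on these libraries where they do the work, as an engineer would, in place of code of your own. Each camera call takes 0.05 s, during which the arm holds its last target. There are 200 camera calls.

## Working session

There is one attempt and no reset: what is moved stays moved. The work goes in short steps, Python scripts to look and compute and a shell command to move; the robot and the scene stay as the last step left them, time stands still between calls to the robot, and variables do not carry over. Pictures are saved under pics/ and viewed, at most 13 in all, crops included, and the job is handed in when it is done.

```bash
mkdir -p pics; python3 - <<'E'
from bench import *
import cv2,numpy as np
ims=[get_image(n) for n in("scene","side","wrist")]
for n,i in zip(("scene","side","wrist"),ims): cv2.imwrite(f"pics/{n}0.png",i[:,:,::-1])
a=np.vstack([cv2.resize(ims[0],(480,300)),cv2.resize(ims[1],(480,300))])
cv2.imwrite("pics/a0.png",a[:,:,::-1])
for n in("scene","side","wrist"):
  print(n,{k:np.round(v,3).tolist() for k,v in calibration(n).items()})
print(get_obs(),grip_depth)
E
```

```text
scene {'mtx': [[510.046, 0.0, 319.332], [0.0, 510.046, 196.913], [0.0, 0.0, 1.0]], 'R': [[0.877, 0.48, 0.007], [0.378, -0.681, -0.627], [-0.296, 0.552, -0.779]], 't': [-574.735, -72.7, 1513.807]}
side {'mtx': [[468.503, 0.0, 321.815], [0.0, 468.503, 197.7], [0.0, 0.0, 1.0]], 'R': [[-0.685, -0.729, 0.019], [-0.437, 0.389, -0.811], [0.584, -0.564, -0.584]], 't': [500.574, 257.281, 910.502]}
wrist {'mtx': [[283.636, 0.0, 318.882], [0.0, 283.636, 197.35], [0.0, 0.0, 1.0]], 'mount': [[-0.0, -0.96, -0.279, 69.148], [1.0, 0.0, -0.0, -0.222], [0.0, -0.279, 0.96, -69.384], [0.0, 0.0, 0.0, 1.0]]}
{'time': 0.15, 'joint_positions': array([ 5.59247578e-06,  2.60553350e-01, -1.39074474e-01,  1.17272399e+00,
        9.96403216e-06,  1.57076353e+00]), 'qd': array([-0.00059838, -0.00336259,  0.00414438, -0.00105445,  0.00123027,
       -0.00112034]), 'joint_torque': array([-3.64596281e-05, -4.06005156e+01,  2.54166770e+01,  1.26235068e-02,
       -2.58195018e-05, -1.05726747e-05]), 'tool_pos': array([5.24578282e+02, 5.40277851e-03, 3.03244782e+02]), 'eef_rot': array([-5.53477494e-04,  7.07092997e-01,  7.07120137e-01, -5.46416900e-04]), 'wrist_force': array([0.30225909, 0.2473586 , 0.0476768 ]), 'ft_torque': array([-0.02696476,  0.0250619 ,  0.01868868]), 'grip_force': 0.0, 'gripper_width': 85.37362645486505} 53.900000000000006
```

View pics/scene0.png

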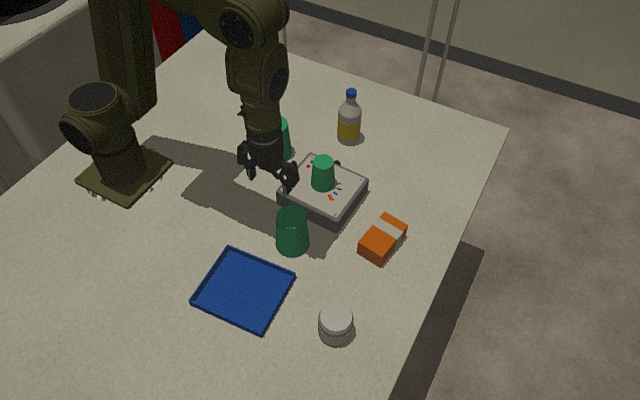

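View pics/side0.png

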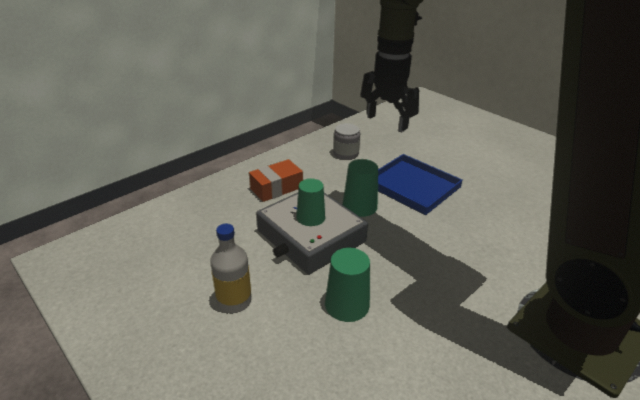

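Candidates in the scene view are the green tumblers at (285,140), (323,172) and (292,230). In the side view they are at (348,285), (311,200) and (362,187). The small one on the console, (323,172) scene and (311,200) side, fits, because it is the smallest and stands on the controller. I'll confirm it in an enlarged crop.

```bash
cat > h.py <<'E'
from bench import *
import cv2,numpy as np
from scipy.spatial.transform import Rotation as Ro
def cam(n,obs=None):
    c=calibration(n);K=np.array(c["mtx"])
    if n!="wrist":
        R=np.array(c["R"]);t=np.array(c["t"]);return K,R,t
    M=np.array(c["mount"]);q=obs["eef_rot"];W=np.eye(4);W[:3,:3]=Ro.from_quat([q[1],q[2],q[3],q[0]]).as_matrix();W[:3,3]=obs["tool_pos"]
    T=np.linalg.inv(W@M);return K,T[:3,:3],T[:3,3]
def ray(C,p):
    K,R,t=C;d=R.T@np.linalg.solve(K,[p[0],p[1],1.]);return -R.T@t,d/np.linalg.norm(d)
def plane(C,p,z):
    o,d=ray(C,p);return o+d*(z-o[2])/d[2]
def tri(C1,p1,C2,p2):
    P=[C[0]@np.c_[C[1],C[2]] for C in(C1,C2)]
    X=cv2.triangulatePoints(P[0],P[1],np.float64(p1).reshape(2,1),np.float64(p2).reshape(2,1)).ravel();X=X[:3]/X[3]
    o,d=ray(C1,p1);o2,d2=ray(C2,p2);n=np.cross(d,d2);return X,abs((o2-o)@n)/np.linalg.norm(n)
def proj(C,X):
    x=C[0]@(C[1]@np.array(X)+C[2]);return x[:2]/x[2]
def mask(im,name):
    h=cv2.cvtColor(im,cv2.COLOR_RGB2HSV)
    lo,hi={"green":((60,80,40),(90,255,255)),"blue":((105,120,40),(130,255,255))}[name]
    return cv2.inRange(h,lo,hi)
def comps(m,a=60):
    n,l,s,c=cv2.connectedComponentsWithStats(m)
    return [(s[i].tolist(),np.round(c[i],1).tolist(),l==i) for i in range(1,n) if s[i][4]>a]
E
python3 - <<'E'
from h import *
ims={n:cv2.imread(f"pics/{n}0.png")[:,:,::-1].copy() for n in("scene","side")}
for n,im in ims.items():
    for col in("green","blue"):
        for s,c,l in comps(mask(im,col)):
            print(n,col,s,c)
            if col=="blue" and s[4]>1500:
                cnt=cv2.findContours(l.astype('uint8'),0,2)[0][0]
                a=cv2.approxPolyDP(cv2.convexHull(cnt),6,True)[:,0]
                C=cam(n)
                print("tray rim pts",[ (p.tolist(),np.round(plane(C,p,25)).tolist()) for p in a])
crop=[cv2.resize(ims["scene"][140:240,265:385],(480,400),interpolation=2),cv2.resize(ims["side"][165:280,245:380],(470,400),interpolation=2)]
c=np.hstack(crop);c=cv2.resize(c,(798,336));cv2.imwrite("pics/crop.png",c[:,:,::-1])
C=cam("scene")
E
```

```text
scene green [281, 117, 11, 44, 278] [285.5, 139.2]
scene green [311, 154, 24, 38, 750] [322.4, 173.2]
scene green [276, 205, 34, 53, 1486] [291.4, 231.1]
scene blue [180, 14, 15, 28, 123] [186.3, 27.1]
scene blue [346, 88, 10, 10, 77] [350.6, 92.2]
scene blue [189, 245, 106, 93, 5401] [243.0, 290.2]
tray rim pts [([227, 245], [424.0, -78.0, 25.0]), ([294, 273], [619.0, -65.0, 25.0]), ([261, 337], [638.0, -247.0, 25.0]), ([190, 304], [444.0, -259.0, 25.0])]
side green [343, 160, 35, 56, 1584] [361.6, 187.7]
side green [297, 179, 28, 47, 1102] [310.6, 202.3]
side green [326, 247, 44, 74, 2733] [348.3, 284.4]
side blue [378, 155, 83, 59, 2716] [413.9, 183.8]
tray rim pts [([378, 169], [624.0, -117.0, 25.0]), ([403, 155], [627.0, -232.0, 25.0]), ([460, 182], [431.0, -236.0, 25.0]), ([424, 213], [413.0, -48.0, 25.0]), ([379, 190], [553.0, -40.0, 25.0])]
side blue [217, 224, 16, 16, 200] [224.8, 231.2]
```

View pics/crop.png

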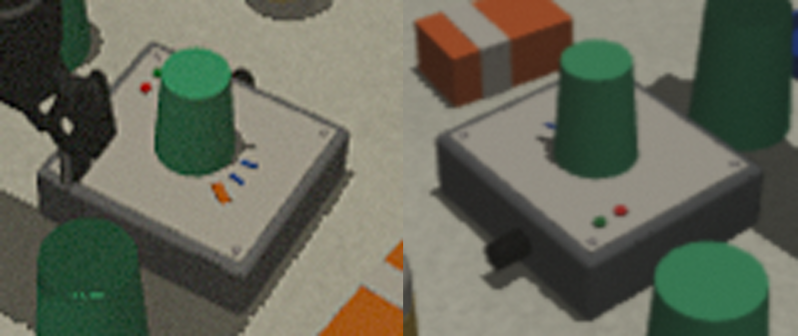

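View pics/wrist0.png

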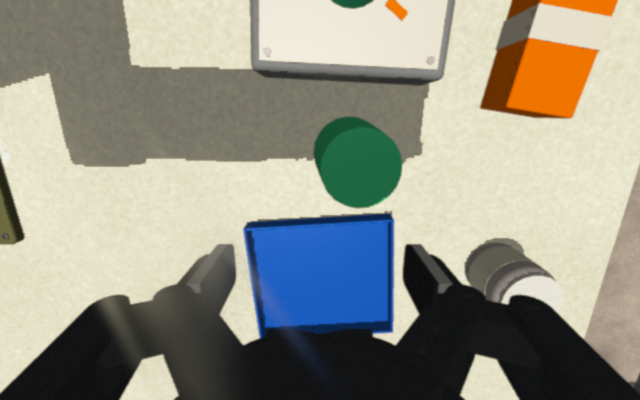

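The crop confirms it. The small tumbler stands over the dial, with the orange mark at scene (331,197) and the blue marks beside it. The wrist view shows a large lookalike at (360,165), between the tray and the console.

```bash
python3 - <<'E'
from h import *
ims={n:cv2.imread(f"pics/{n}0.png")[:,:,::-1].copy() for n in("scene","side")}
C={n:cam(n) for n in ims}
def top(n,pt):
    for s,c,l in comps(mask(ims[n],"green")):
        if abs(c[0]-pt[0])<8 and abs(c[1]-pt[1])<8:
            v=cv2.GaussianBlur(ims[n],(3,3),0)[:,:,1]
            th,_=cv2.threshold(v[l].reshape(-1,1),0,255,cv2.THRESH_OTSU)
            m=((v>th)&l).astype('uint8');m=cv2.morphologyEx(m,2,np.ones((3,3)))
            cn=max(cv2.findContours(m,0,1)[0],key=cv2.contourArea);e=cv2.fitEllipse(cn)
            # silhouette extremes
            return e
for name,a,b in(("target",(322,173),(310,202)),("front",(291,231),(361,187))):
    ea,eb=top("scene",a),top("side",b);print(name,np.round(ea[0],1),np.round(ea[1],1),np.round(eb[0],1),np.round(eb[1],1),*tri(C["scene"],ea[0],C["side"],eb[0]))
e=top("side",(348,284));print("near",e[0],[plane(C["side"],e[0],z).round() for z in(90,115,140)])
f=lambda x,y:(265+x/3.325,140+y/3.36); g=lambda x,y:(245+(x-403.3)/2.925,165+y/2.92)
print("crop tri target",tri(C["scene"],f(196,73),C["side"],g(597,60)))
sc=[f(153,43),f(347,133),f(240,274),f(40,175)];sd=[g(590,258),g(440,138),g(635,80),g(762,172)]
for p in sc:print("scene",plane(C["scene"],p,60).round())
for p in sd:print("side",plane(C["side"],p,60).round())
for i in(0,1,3):print(tri(C["scene"],sc[i],C["side"],sd[i]))
print("orange",plane(C["scene"],f(221,192),60),"blue2",plane(C["scene"],f(237,179),60),"blue1",plane(C["scene"],f(249,164),60))
for nm,p in(("bottle",(350,140)),("carton",(380,262)),("tin",(337,342))):print(nm,plane(C["scene"],p,0).round())
E
```

```text
target [322.6 161.5] [13.6 19.7] [310.7 185.2] [12.8 23.2] [554.55307158 201.83152072 149.04803764] 2.379788727509413
front [285.9 239.8] [19.6 31.7] [361.7 194.5] [20.  48.4] [557.46338936  11.21691007  31.44618266] 15.214598818195979
near (350.1317443847656, 260.9873046875) [array([371., 264.,  90.]), array([354., 284., 115.]), array([336., 304., 140.])]
crop tri target (array([556.2425483 , 201.90425163, 148.07354949]), np.float64(2.228430580451595))
scene [470. 288.  60.]
scene [662. 277.  60.]
scene [650. 105.  60.]
scene [461. 113.  60.]
side [466. 288.  60.]
side [652. 283.  60.]
side [606. 110.  60.]
side [450. 122.  60.]
(array([468.32001794, 287.7736337 ,  58.92451618]), np.float64(2.393934312451928))
(array([659.6459647 , 279.65883016,  54.77760953]), np.float64(4.088942770471485))
(array([456.53046036, 116.94740618,  53.3948724 ]), np.float64(3.3358616397139227))
orange [599.21212975 170.02859478  60.        ] blue2 [604.36740014 188.38688176  60.        ] blue1 [605.72383029 207.25925419  60.        ]
bottle [521. 446.   0.]
carton [789.  83.   0.]
tin [ 792. -163.    0.]
```

The measurements hold together:
- **Tumbler:** top at (555.5, 202, 149), which matches 60+90 mm.
- **Console:** centre about (557, 201), yaw about -0.05.
- **Tray:** centre about (531, -162).

Next I move above the tumbler and check with the wrist camera.

```bash
python3 -m pendant '[{"tx":1.3,"ty":0.2,"claw":1},{"tx":2.7,"ty":0.4,"claw":1},{"tx":4.0,"ty":0.6,"claw":1},{"tx":5.4,"ty":0.8,"claw":1},{"tx":6.4,"ty":1.0,"claw":1},{"tx":6.73,"ty":1.02,"claw":1},{"tx":6.73,"ty":1.02,"claw":1},{"tx":6.73,"ty":1.02,"claw":1}]' 30
python3 - <<'E'
from h import *
o=get_obs();im=get_image("wrist");cv2.imwrite("pics/w1.png",im[:,:,::-1]);C=cam("wrist",o)
print(o["tool_pos"],o["joint_positions"].round(3),proj(C,[555.5,202,150]))
for s,c,l in comps(mask(im,"green")):
    print(s,c,plane(C,(s[0]+s[2]/2,s[1]+s[3]/2),150).round(1))
E
```

```text
[5.24578282e+02 5.40277851e-03 3.03244782e+02] [ 0.     0.261 -0.139  1.173  0.     1.571] [ 369.38315004 -106.93727412]
[333, 0, 39, 8, 210] [351.6, 2.6] [547.  141.9 150. ]
[314, 117, 88, 90, 5996] [356.8, 161.8] [554.9  33.6 150. ]invalid input at $[0]: expected keys ax, ay, az, tx, ty, tz, claw
```

View pics/w1.png

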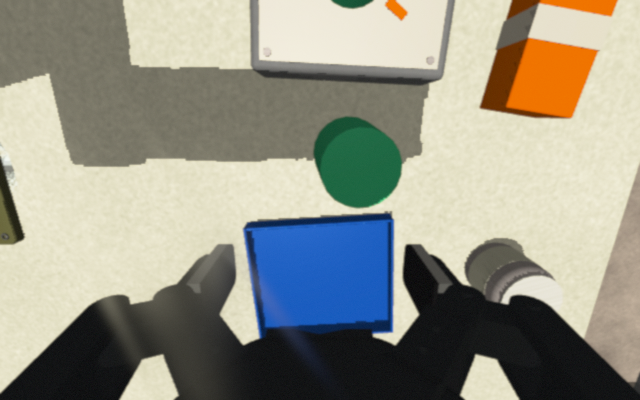

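The move was refused because every row needs all seven keys, so the arm did not move and the view is unchanged. I'll retype the rows.

```bash
python3 -m pendant '[{"ax":0,"ay":0,"az":0,"tz":0,"tx":1.3,"ty":0.2,"claw":1},{"ax":0,"ay":0,"az":0,"tz":0,"tx":2.7,"ty":0.4,"claw":1},{"ax":0,"ay":0,"az":0,"tz":0,"tx":4.0,"ty":0.6,"claw":1},{"ax":0,"ay":0,"az":0,"tz":0,"tx":5.4,"ty":0.8,"claw":1},{"ax":0,"ay":0,"az":0,"tz":0,"tx":6.4,"ty":1.0,"claw":1},{"ax":0,"ay":0,"az":0,"tz":0,"tx":6.73,"ty":1.02,"claw":1},{"ax":0,"ay":0,"az":0,"tz":0,"tx":6.73,"ty":1.02,"claw":1},{"ax":0,"ay":0,"az":0,"tz":0,"tx":6.73,"ty":1.02,"claw":1}]' 30
python3 - <<'E'
from h import *
o=get_obs();im=get_image("wrist");cv2.imwrite("pics/w2.png",im[:,:,::-1]);C=cam("wrist",o)
print(o["tool_pos"],o["joint_positions"].round(3),proj(C,[555.5,202,150]))
for s,c,l in comps(mask(im,"green")):
    print(s,c,plane(C,(s[0]+s[2]/2,s[1]+s[3]/2),150).round(1))
E
```

```text
time: 1.2
tool_pos: [555.4, 200.8, 303.9]
eef_rot: [0.0, 0.707, 0.707, -0.0]
wrist_force: [-0.1, 0.6, -0.1]
gripper_width: 85.5
grip_force: 0.0
[555.35444867 200.84548335 303.86999408] [ 0.347  0.374  0.029  1.226 -0.     1.919] [319.50678112 200.98494417]
[31, 47, 161, 93, 11931] [108.0, 95.3] [401.4 285.4 150. ]
[287, 149, 65, 83, 4310] [319.2, 190.7] [555.5 210.9 150. ]
[294, 260, 63, 75, 4007] [323.9, 298.6] [560.9 109.8 150. ]
```

View pics/w2.png

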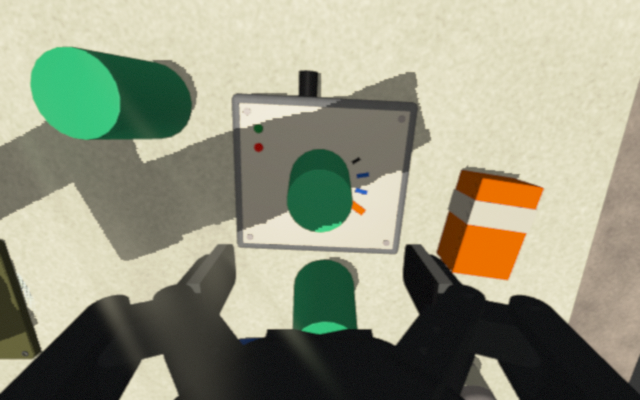

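The picture shows the top circle of the target centred at about (319.5,200), and the prediction was (319.5,201). So the position is confirmed, with the taller lookalikes at (325,300) and (110,95). I descend and grip.

```bash
python3 -m pendant '[{"ax":0,"ay":0,"az":0,"tz":1,"tx":0,"ty":0,"claw":1},{"ax":0,"ay":0,"az":0,"tz":2.2,"tx":0,"ty":0,"claw":1},{"ax":0,"ay":0,"az":0,"tz":3.3,"tx":0,"ty":0,"claw":1},{"ax":0,"ay":0,"az":0,"tz":4.2,"tx":0,"ty":0,"claw":1},{"ax":0,"ay":0,"az":0,"tz":4.7,"tx":0,"ty":0,"claw":1},{"ax":0,"ay":0,"az":0,"tz":4.8,"tx":0,"ty":0,"claw":1},{"ax":0,"ay":0,"az":0,"tz":4.8,"tx":0,"ty":0,"claw":0.6},{"ax":0,"ay":0,"az":0,"tz":4.8,"tx":0,"ty":0,"claw":0.6}]' 30
python3 -m pendant '[{"ax":0,"ay":0,"az":0,"tz":0,"tx":0,"ty":0,"claw":0.6},{"ax":0,"ay":0,"az":0,"tz":0,"tx":0,"ty":0,"claw":0.6},{"ax":0,"ay":0,"az":0,"tz":0,"tx":0,"ty":0,"claw":0.6},{"ax":0,"ay":0,"az":0,"tz":0,"tx":0,"ty":0,"claw":0.6},{"ax":0,"ay":0,"az":0,"tz":0,"tx":0,"ty":0,"claw":0.6},{"ax":0,"ay":0,"az":0,"tz":0,"tx":0,"ty":0,"claw":0.6},{"ax":0,"ay":0,"az":0,"tz":0,"tx":0,"ty":0,"claw":0.6},{"ax":0,"ay":0,"az":0,"tz":0,"tx":0,"ty":0,"claw":0.6}]' 30
```

```text
time: 2.25
tool_pos: [556.2, 202.1, 161.6]
eef_rot: [0.001, 0.707, 0.707, 0.001]
wrist_force: [-0.5, 0.5, 2.5]
gripper_width: 59.7
grip_force: 31.0
time: 3.25
tool_pos: [556.2, 202.1, 161.5]
eef_rot: [0.001, 0.707, 0.707, 0.001]
wrist_force: [-0.8, -1.2, 5.1]
gripper_width: 60.3
grip_force: 31.7
```

```bash
python3 -m pendant '[{"ax":0,"ay":0,"az":0,"tz":-0.2,"tx":0,"ty":0,"claw":0.6},{"ax":0,"ay":0,"az":0,"tz":-0.5,"tx":0,"ty":0,"claw":0.6},{"ax":0,"ay":0,"az":0,"tz":-1,"tx":0,"ty":0,"claw":0.6},{"ax":0,"ay":0,"az":0,"tz":-1.8,"tx":0,"ty":0,"claw":0.6},{"ax":0,"ay":0,"az":0,"tz":-2.7,"tx":0,"ty":0,"claw":0.6},{"ax":0,"ay":0,"az":0,"tz":-3.5,"tx":0,"ty":0,"claw":0.6},{"ax":0,"ay":0,"az":0,"tz":-4,"tx":0,"ty":0,"claw":0.6},{"ax":0,"ay":0,"az":0,"tz":-4,"tx":0,"ty":0,"claw":0.6}]' 30
python3 - <<'E'
from h import *
o=get_obs();print(o["tool_pos"])
ims=[get_image(n) for n in("scene","side")];C=[cam(n) for n in("scene","side")]
for n,im in zip(("sc3","sd3"),ims):cv2.imwrite(f"pics/{n}.png",im[:,:,::-1])
# front lookalike by two wrist/scene rows
for im,c in zip(ims,C):
    for s,ce,l in comps(mask(im,"green")):print(s,ce)
print("foot",plane(C[0],(293,243),0).round(),plane(C[1],(361,204),0).round())
W=cv2.hconcat([cv2.resize(ims[0][90:290,180:420],(400,333)),cv2.resize(ims[1][90:290,240:480],(400,333))]);cv2.imwrite("pics/l3.png",W[:,:,::-1])
E
```

```text
time: 4.25
tool_pos: [556.3, 202.2, 281.4]
eef_rot: [0.001, 0.707, 0.707, 0.001]
wrist_force: [0.3, -0.5, -0.1]
gripper_width: 60.3
grip_force: 31.1
[556.28432246 202.16881135 281.43303835]
[262, 116, 30, 47, 1168] [275.7, 139.5]
[311, 124, 25, 39, 701] [321.8, 144.7]
[276, 204, 34, 54, 1485] [291.3, 231.0]
[297, 132, 29, 50, 959] [308.0, 159.6]
[343, 159, 35, 57, 1613] [361.7, 187.2]
[326, 247, 44, 74, 2774] [348.4, 284.2]
foot [562.  25.   0.] [565.  15.   0.]
```

View pics/l3.png

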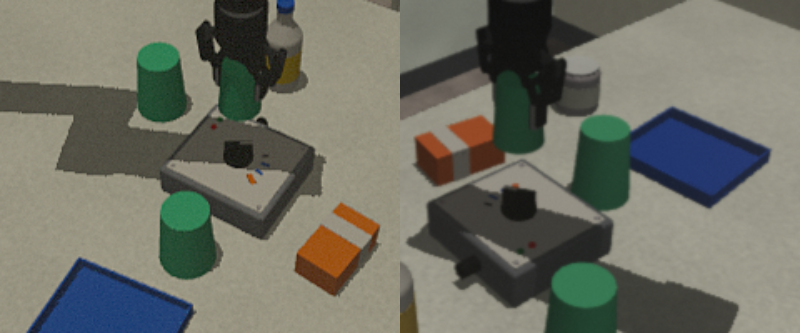

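The picture shows the tumbler hanging clear of the dial, with the bar bare at crop (237,153). Its mouth is at about 180 mm, above the lookalikes. I carry it to the tray.

```bash
python3 -m pendant '[{"ax":0,"ay":0,"az":0,"tz":0,"tx":-0.7,"ty":0,"claw":0.6},{"ax":0,"ay":0,"az":0,"tz":0,"tx":-2.2,"ty":-0.1,"claw":0.6},{"ax":0,"ay":0,"az":0,"tz":0,"tx":-4.0,"ty":-0.3,"claw":0.6},{"ax":0,"ay":0,"az":0,"tz":0,"tx":-5.9,"ty":-0.5,"claw":0.6},{"ax":0,"ay":0,"az":0,"tz":0,"tx":-7.8,"ty":-0.6,"claw":0.6},{"ax":0,"ay":0,"az":0,"tz":0,"tx":-9.7,"ty":-0.8,"claw":0.6},{"ax":0,"ay":0,"az":0,"tz":0,"tx":-11.2,"ty":-0.9,"claw":0.6},{"ax":0,"ay":0,"az":0,"tz":0,"tx":-11.9,"ty":-0.95,"claw":0.6}]' 30
python3 - <<'E'
from h import *
o=get_obs();im=get_image("wrist");cv2.imwrite("pics/w4.png",im[:,:,::-1]);C=cam("wrist",o)
print(o["tool_pos"],o["gripper_width"])
for s,c,l in comps(mask(im,"blue"),500):
    print(s,[plane(C,p,25).round().tolist() for p in((s[0],s[1]),(s[0]+s[2],s[1]),(s[0]+s[2],s[1]+s[3]),(s[0],s[1]+s[3]))])
# triangulated rim corners scene/side far: same physical corners
A,B=cam("scene"),cam("side")
print(tri(A,(227,245),B,(424,207)),tri(A,(190,299),B,(460,182)),tri(A,(261,333),B,(403,155)))
E
```

```text
time: 5.35
tool_pos: [525.5, -158.4, 278.9]
eef_rot: [-0.001, 0.708, 0.706, -0.001]
wrist_force: [-0.8, 1.2, -1.9]
gripper_width: 60.3
grip_force: 31.1
[ 525.45075297 -158.36486492  278.91694162] 60.27999701765574
[226, 91, 183, 151, 18619] [[425.0, -64.0, 25.0], [621.0, -65.0, 25.0], [636.0, -241.0, 25.0], [409.0, -241.0, 25.0]]
(array([426.21419384, -74.73164481,  22.77092723]), np.float64(8.187521841323907)) (array([ 434.36096626, -245.74792934,   18.95508398]), np.float64(2.949661558945305)) (array([ 630.89252042, -237.57926178,   21.04800402]), np.float64(1.062056040837071))
```

View pics/w4.png

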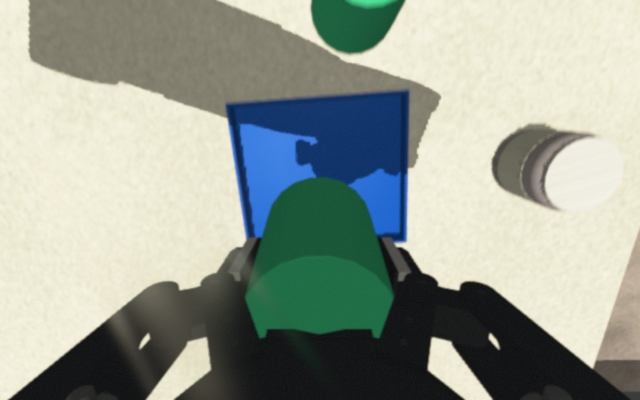

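The tumbler hangs over the tray, with its rim at columns 228–408. The tray centre is about (529,-157) and the rim height is about 21, so I lower.

```bash
python3 -m pendant '[{"ax":0,"ay":0,"az":0,"tz":0.8,"tx":0,"ty":0,"claw":0.6},{"ax":0,"ay":0,"az":0,"tz":2.2,"tx":0,"ty":0,"claw":0.6},{"ax":0,"ay":0,"az":0,"tz":3.6,"tx":0,"ty":0,"claw":0.6},{"ax":0,"ay":0,"az":0,"tz":4.8,"tx":0,"ty":0,"claw":0.6},{"ax":0,"ay":0,"az":0,"tz":5.4,"tx":0,"ty":0,"claw":0.6},{"ax":0,"ay":0,"az":0,"tz":5.65,"tx":0,"ty":0,"claw":0.6},{"ax":0,"ay":0,"az":0,"tz":5.75,"tx":0,"ty":0,"claw":0.6},{"ax":0,"ay":0,"az":0,"tz":5.75,"tx":0,"ty":0,"claw":0.6}]' 30
python3 -m pendant '[{"ax":0,"ay":0,"az":0,"tz":0,"tx":0,"ty":0,"claw":0.6},{"ax":0,"ay":0,"az":0,"tz":0.03,"tx":0,"ty":0,"claw":0.6},{"ax":0,"ay":0,"az":0,"tz":0.05,"tx":0,"ty":0,"claw":0.6},{"ax":0,"ay":0,"az":0,"tz":0.07,"tx":0,"ty":0,"claw":0.6},{"ax":0,"ay":0,"az":0,"tz":0.09,"tx":0,"ty":0,"claw":0.6},{"ax":0,"ay":0,"az":0,"tz":0.1,"tx":0,"ty":0,"claw":0.6},{"ax":0,"ay":0,"az":0,"tz":0.1,"tx":0,"ty":0,"claw":0.6},{"ax":0,"ay":0,"az":0,"tz":0.1,"tx":0,"ty":0,"claw":0.6}]' 30
```

```text
time: 6.4
tool_pos: [527.4, -155.3, 108.0]
eef_rot: [0.0, 0.707, 0.707, 0.0]
wrist_force: [0.1, -0.4, -0.3]
gripper_width: 59.7
grip_force: 31.2
time: 7.4
tool_pos: [527.1, -155.1, 105.5]
eef_rot: [0.0, 0.707, 0.707, 0.0]
wrist_force: [-3.0, 0.8, 7.2]
gripper_width: 59.8
grip_force: 32.3
```

Contact comes at TCP 105.5, exactly where the floor should be. I release and rise.

```bash
python3 -m pendant '[{"ax":0,"ay":0,"az":0,"tz":0,"tx":0,"ty":0,"claw":0.8},{"ax":0,"ay":0,"az":0,"tz":0,"tx":0,"ty":0,"claw":1},{"ax":0,"ay":0,"az":0,"tz":0,"tx":0,"ty":0,"claw":1},{"ax":0,"ay":0,"az":0,"tz":0,"tx":0,"ty":0,"claw":1},{"ax":0,"ay":0,"az":0,"tz":0,"tx":0,"ty":0,"claw":1},{"ax":0,"ay":0,"az":0,"tz":-0.3,"tx":0,"ty":0,"claw":1},{"ax":0,"ay":0,"az":0,"tz":-1,"tx":0,"ty":0,"claw":1},{"ax":0,"ay":0,"az":0,"tz":-2,"tx":0,"ty":0,"claw":1}]' 30
python3 -m pendant '[{"ax":0,"ay":0,"az":0,"tz":-1,"tx":0,"ty":0,"claw":1},{"ax":0,"ay":0,"az":0,"tz":-2,"tx":0,"ty":0,"claw":1},{"ax":0,"ay":0,"az":0,"tz":-3.2,"tx":0,"ty":0,"claw":1},{"ax":0,"ay":0,"az":0,"tz":-4.4,"tx":0,"ty":0,"claw":1},{"ax":0,"ay":0,"az":0,"tz":-5,"tx":0,"ty":0,"claw":1},{"ax":0,"ay":0,"az":0,"tz":-5.5,"tx":0,"ty":0,"claw":1},{"ax":0,"ay":0,"az":0,"tz":-5.5,"tx":0,"ty":0,"claw":1},{"ax":0,"ay":0,"az":0,"tz":-5.5,"tx":0,"ty":0,"claw":1}]' 30
python3 - <<'E'
from h import *
A,B=cam("scene"),cam("side")
a,b=get_image("scene"),get_image("side")
W=cv2.hconcat([cv2.resize(a[100:350,170:390],(400,454)),cv2.resize(b[100:300,240:480],(400,454))]);cv2.imwrite("pics/l5.png",W[:,:,::-1])
cv2.imwrite("pics/s5.png",a[:,:,::-1]);cv2.imwrite("pics/d5.png",b[:,:,::-1])
for im,c in((a,A),(b,B)):
    for s,ce,l in comps(mask(im,"green")):print(s,ce)
print(proj(A,[527,-155,4]),proj(A,[527,-155,94]),proj(B,[527,-155,94]),proj(B,[527,-155,4]))
E
```

```text
time: 8.4
tool_pos: [526.6, -154.9, 164.9]
eef_rot: [-0.001, 0.707, 0.707, -0.0]
wrist_force: [-0.5, -0.6, 0.5]
gripper_width: 85.4
grip_force: 0.0
time: 9.4
tool_pos: [526.7, -155.0, 328.6]
eef_rot: [-0.001, 0.707, 0.707, -0.0]
wrist_force: [-0.1, -0.6, -1.4]
gripper_width: 85.4
grip_force: 0.0
[262, 115, 30, 48, 1160] [275.6, 139.4]
[276, 204, 33, 54, 1490] [291.3, 231.1]
[228, 261, 30, 40, 914] [241.8, 281.1]
[401, 152, 27, 40, 804] [414.8, 172.1]
[344, 159, 35, 57, 1610] [361.8, 187.2]
[326, 247, 44, 74, 2730] [348.3, 284.4]
[244.19485414 289.28157905] [240.08157721 270.69687757] [417.14401376 156.7271308 ] [412.67741651 184.6294189 ]
```

View pics/l5.png

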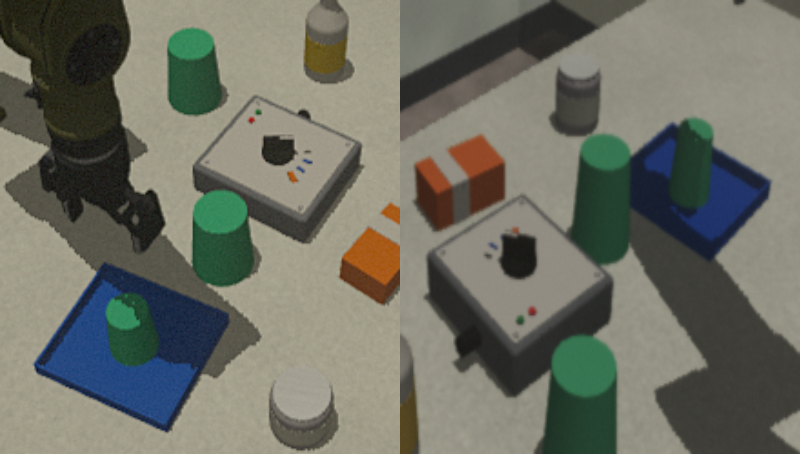

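The picture shows the tumbler upright on the floor of the tray, at crop (132,330), and the dial bare at (278,150). I go over the dial and begin turning the wrist.

```bash
python3 -m pendant '[{"ax":0,"ay":0,"az":-10,"tz":0,"tx":1.2,"ty":0.1,"claw":1},{"ax":0,"ay":0,"az":-20,"tz":0,"tx":2.7,"ty":0.2,"claw":1},{"ax":0,"ay":0,"az":-30,"tz":0,"tx":4.3,"ty":0.35,"claw":1},{"ax":0,"ay":0,"az":-40,"tz":0,"tx":5.9,"ty":0.5,"claw":1},{"ax":0,"ay":0,"az":-50,"tz":0,"tx":7.5,"ty":0.6,"claw":1},{"ax":0,"ay":0,"az":-60,"tz":0,"tx":9.2,"ty":0.8,"claw":1},{"ax":0,"ay":0,"az":-70,"tz":0,"tx":10.8,"ty":0.9,"claw":1},{"ax":0,"ay":0,"az":-80,"tz":0,"tx":11.87,"ty":0.97,"claw":1}]' 30
python3 -m pendant '[{"ax":0,"ay":0,"az":-10,"tz":0,"tx":0,"ty":0,"claw":1},{"ax":0,"ay":0,"az":-20,"tz":0,"tx":0,"ty":0,"claw":1},{"ax":0,"ay":0,"az":-30,"tz":0,"tx":0,"ty":0,"claw":1},{"ax":0,"ay":0,"az":-40,"tz":0,"tx":0,"ty":0,"claw":1},{"ax":0,"ay":0,"az":-41.5,"tz":0,"tx":0,"ty":0,"claw":1},{"ax":0,"ay":0,"az":-41.5,"tz":0,"tx":0,"ty":0,"claw":1},{"ax":0,"ay":0,"az":-41.5,"tz":0,"tx":0,"ty":0,"claw":1},{"ax":0,"ay":0,"az":-41.5,"tz":0,"tx":0,"ty":0,"claw":1}]' 30
python3 - <<'E'
from h import *
o=get_obs();im=get_image("wrist");cv2.imwrite("pics/w6.png",im[:,:,::-1]);C=cam("wrist",o)
print(o["tool_pos"],o["joint_positions"].round(3),proj(C,[556,201,70]),proj(C,[556,201,96]))
ps=proj(C,[556,201,80]).astype(int)
x0,y0=ps[0]-100,ps[1]-75
cv2.imwrite("pics/w6c.png",cv2.resize(im[y0:y0+150,x0:x0+200],(800,600),interpolation=2)[:,:,::-1]);print(x0,y0)
E
```

```text
time: 10.5
tool_pos: [555.8, 203.1, 328.3]
eef_rot: [-0.001, 0.083, 0.997, -0.0]
wrist_force: [0.5, 0.2, 0.2]
gripper_width: 85.3
grip_force: 0.0
time: 11.5
tool_pos: [556.2, 201.0, 329.4]
eef_rot: [0.0, -0.271, 0.963, -0.0]
wrist_force: [-0.3, -0.8, 0.9]
gripper_width: 84.8
grip_force: 0.0
[556.19932102 200.95967035 329.41135723] [ 0.347  0.368  0.085  1.288 -0.    -0.202] [320.01518583 178.15714707] [320.1121055  183.22378165]
220 105
```

View pics/w6c.png

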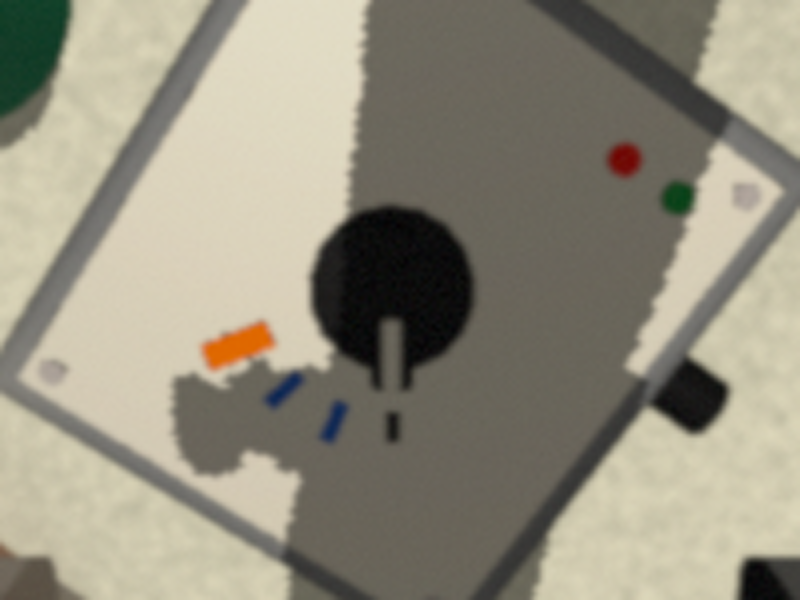

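The pointer runs along the image vertical at crop column 391, aligned with the pads. The disc centre at (392,287) is about 2 mm off along tool y. I correct that, descend and pinch.

```bash
python3 -m pendant '[{"ax":0,"ay":0,"az":0,"tz":0.8,"tx":0.03,"ty":-0.06,"claw":1},{"ax":0,"ay":0,"az":0,"tz":2,"tx":0.03,"ty":-0.06,"claw":0.8},{"ax":0,"ay":0,"az":0,"tz":3.4,"tx":0.03,"ty":-0.06,"claw":0.6},{"ax":0,"ay":0,"az":0,"tz":4.7,"tx":0.03,"ty":-0.06,"claw":0.6},{"ax":0,"ay":0,"az":0,"tz":5.6,"tx":0.03,"ty":-0.06,"claw":0.6},{"ax":0,"ay":0,"az":0,"tz":6,"tx":0.03,"ty":-0.06,"claw":0.6},{"ax":0,"ay":0,"az":0,"tz":6.1,"tx":0.03,"ty":-0.06,"claw":0.6},{"ax":0,"ay":0,"az":0,"tz":6.1,"tx":0.03,"ty":-0.06,"claw":0.6}]' 60
python3 -m pendant '[{"ax":0,"ay":0,"az":0,"tz":0,"tx":0,"ty":0,"claw":0.45},{"ax":0,"ay":0,"az":0,"tz":0,"tx":0,"ty":0,"claw":0.3},{"ax":0,"ay":0,"az":0,"tz":0,"tx":0,"ty":0,"claw":0.2},{"ax":0,"ay":0,"az":0,"tz":0,"tx":0,"ty":0,"claw":0.1},{"ax":0,"ay":0,"az":0,"tz":0,"tx":0,"ty":0,"claw":0},{"ax":0,"ay":0,"az":0,"tz":0,"tx":0,"ty":0,"claw":0},{"ax":0,"ay":0,"az":0,"tz":0,"tx":0,"ty":0,"claw":0},{"ax":0,"ay":0,"az":0,"tz":0,"tx":0,"ty":0,"claw":0}]' 60
python3 -c "
from bench import *
o=get_obs();print(o['wrist_force'].round(1),o['ft_torque'].round(2),o['grip_force'])"
```

```text
time: 12.55
tool_pos: [557.1, 199.3, 147.4]
eef_rot: [0.001, -0.271, 0.962, 0.0]
wrist_force: [1.0, 0.7, -0.4]
gripper_width: 51.3
grip_force: 0.0
time: 13.55
tool_pos: [556.4, 199.2, 146.9]
eef_rot: [0.0, -0.272, 0.962, 0.0]
wrist_force: [-1.7, 0.0, 5.2]
gripper_width: 10.7
grip_force: 59.2
[-1.7  0.   5.2] [0.03 0.23 0.12] 59.190512895584106
```

The bar is pinched at 10.7 mm and 59 N, with little side load, so it is centred. I turn clockwise.

```bash
python3 -m pendant '[{"ax":0,"ay":0,"az":4,"tz":0,"tx":0,"ty":0,"claw":0},{"ax":0,"ay":0,"az":12,"tz":0,"tx":0,"ty":0,"claw":0},{"ax":0,"ay":0,"az":21,"tz":0,"tx":0,"ty":0,"claw":0},{"ax":0,"ay":0,"az":31,"tz":0,"tx":0,"ty":0,"claw":0},{"ax":0,"ay":0,"az":41,"tz":0,"tx":0,"ty":0,"claw":0},{"ax":0,"ay":0,"az":51,"tz":0,"tx":0,"ty":0,"claw":0},{"ax":0,"ay":0,"az":60,"tz":0,"tx":0,"ty":0,"claw":0},{"ax":0,"ay":0,"az":69,"tz":0,"tx":0,"ty":0,"claw":0}]' 80
python3 -m pendant '[{"ax":0,"ay":0,"az":0,"tz":0,"tx":0,"ty":0,"claw":0},{"ax":0,"ay":0,"az":0,"tz":0,"tx":0,"ty":0,"claw":0},{"ax":0,"ay":0,"az":0,"tz":0,"tx":0,"ty":0,"claw":0},{"ax":0,"ay":0,"az":0,"tz":0,"tx":0,"ty":0,"claw":0},{"ax":0,"ay":0,"az":0,"tz":0,"tx":0,"ty":0,"claw":0},{"ax":0,"ay":0,"az":0,"tz":0,"tx":0,"ty":0,"claw":0},{"ax":0,"ay":0,"az":0,"tz":0,"tx":0,"ty":0,"claw":0},{"ax":0,"ay":0,"az":0,"tz":0,"tx":0,"ty":0,"claw":0}]' 80
python3 - <<'E'
from h import *
o=get_obs();im=get_image("wrist");C=cam("wrist",o)
print(o['wrist_force'].round(1),o['ft_torque'].round(2),o['joint_positions'].round(3))
sc=get_image("scene");
W=cv2.hconcat([im[100:400,120:520],cv2.resize(sc[120:250,230:403],(400,300),interpolation=2)])
cv2.imwrite("pics/w7.png",W[:,:,::-1])
E
```

```text
time: 14.55
tool_pos: [556.5, 200.4, 147.0]
eef_rot: [-0.0, 0.323, 0.946, 0.002]
wrist_force: [-1.5, 3.5, 4.3]
gripper_width: 10.0
grip_force: 81.5
time: 15.55
tool_pos: [556.5, 200.3, 147.0]
eef_rot: [-0.0, 0.32, 0.948, 0.002]
wrist_force: [-2.3, 4.7, 5.0]
gripper_width: 10.2
grip_force: 81.5
[-2.3  4.7  5. ] [0.84 0.42 0.15] [ 0.344  0.475 -0.238  0.855  0.003  0.995]
```

View pics/w7.png

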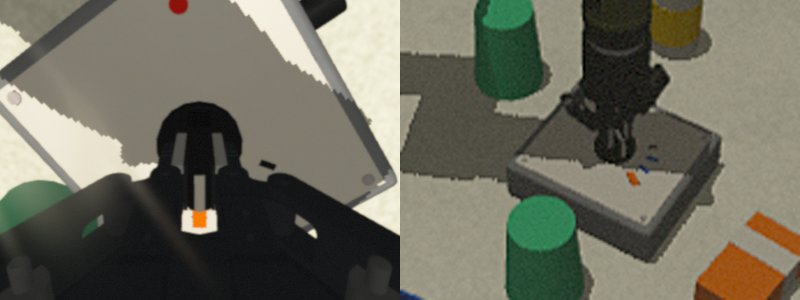

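The pointer at crop (199,190) lines up with the orange mark at (199,218), and the wrist turned 1.20 rad. I hold for over two seconds more, then hand in.

```bash
python3 -m pendant '[{"ax":0,"ay":0,"az":0,"tz":0,"tx":0,"ty":0,"claw":0},{"ax":0,"ay":0,"az":0,"tz":0,"tx":0,"ty":0,"claw":0},{"ax":0,"ay":0,"az":0,"tz":0,"tx":0,"ty":0,"claw":0},{"ax":0,"ay":0,"az":0,"tz":0,"tx":0,"ty":0,"claw":0},{"ax":0,"ay":0,"az":0,"tz":0,"tx":0,"ty":0,"claw":0},{"ax":0,"ay":0,"az":0,"tz":0,"tx":0,"ty":0,"claw":0},{"ax":0,"ay":0,"az":0,"tz":0,"tx":0,"ty":0,"claw":0},{"ax":0,"ay":0,"az":0,"tz":0,"tx":0,"ty":0,"claw":0}]' 80
python3 -m pendant '[{"ax":0,"ay":0,"az":0,"tz":0,"tx":0,"ty":0,"claw":0},{"ax":0,"ay":0,"az":0,"tz":0,"tx":0,"ty":0,"claw":0},{"ax":0,"ay":0,"az":0,"tz":0,"tx":0,"ty":0,"claw":0},{"ax":0,"ay":0,"az":0,"tz":0,"tx":0,"ty":0,"claw":0},{"ax":0,"ay":0,"az":0,"tz":0,"tx":0,"ty":0,"claw":0},{"ax":0,"ay":0,"az":0,"tz":0,"tx":0,"ty":0,"claw":0},{"ax":0,"ay":0,"az":0,"tz":0,"tx":0,"ty":0,"claw":0},{"ax":0,"ay":0,"az":0,"tz":0,"tx":0,"ty":0,"claw":0}]' 80
python3 -c "
from bench import *
print(finish_job())"
```

```text
time: 16.65
tool_pos: [556.5, 200.3, 147.0]
eef_rot: [-0.0, 0.32, 0.948, 0.002]
wrist_force: [-3.0, 4.1, 5.1]
gripper_width: 9.9
grip_force: 81.5
time: 17.65
tool_pos: [556.5, 200.3, 147.0]
eef_rot: [-0.0, 0.32, 0.948, 0.002]
wrist_force: [-1.9, 3.5, 4.7]
gripper_width: 10.3
grip_force: 81.5
the job is handed in; nothing more can be done
None
```

I handed the job in at about 17.7 s with the tumbler standing mouth down in the blue tray and the fingers holding the dial at the orange mark (wrist turned 1.20 rad, about 3 s held); `finish_job()` returned no verdict.

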